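# Snap the cap onto the sample jar and keep it pressed home

### The arm

A 7-joint arm with a two-finger parallel gripper is mounted at the origin on the work surface. World frame = base frame: x ahead of the robot, y to its left, z up, the work surface at z = 0. Lengths are in m, angles in degrees, forces in N, time in s.
With the tool pointing down it reaches from about 0.4 to 0.75 m from the base axis. Payload 19.5 kg.
Tool frame: the origin (TCP) lies at the very end of the fingers, on their centre line; the grasp point (between the pads) lies 19 mm behind it; z points along the fingers, y is the line along which they close (so a half turn about z gives the same grasp; the last joint's range is limited). The gripper opens to 85 mm and grips with 20 to 120 N. Pads are 22 mm wide; open, the fingers measure 114 mm over their backs; the gripper's body (76 mm by 85 mm) begins 54 mm behind the grasp point. The pads swing forward as they close: fully open they stand 13 mm farther back than shut.
Start: joints at [-75.441, 40.479, -1.581, 85.061, 1.261, 54.483, -4.326], TCP at [0.168, 0.55, 0.231] pointing down, gripper open.
Joint ranges: [-155.06, 155.06], [-18.47, 123.98], [-90, 86.84], [0, 140.48], [-83.41, 263.41], [0, 116], [-161.91, 161.91]. Speed limits (degrees/s): [108.29, 108.29, 147.25, 147.25, 172.46, 172.46, 172.46].

### API

Orientations are given as [roll, pitch, yaw] about the fixed x, y, z axes, in that order (R = Rz(yaw) Ry(pitch) Rx(roll)).
In Python, from plant import robot gives the robot as it stands.
- The arm moves only by the tool move_arm, never from a script. Its argument "plan" is a list of rows, each an object with "travel": the shift along the tool's x, y, z normalised to -1 to 1, where 1 is 0.5 m, a list of three; "rotation": the turn, a rotation vector about the tool's x, y, z normalised to -1 to 1, where 1 is 60 degrees, a list of three; "grip": the closure, from -1 (fully open) to 1 (shut). In form: [{"travel": [dx, dy, dz], "rotation": [rx, ry, rz], "grip": grip}, ...]. A call has 1 to 12 rows; each row is the pose to reach, as a shift and turn from the pose commanded when the call began, along the tool's axes at that moment; what a row does not reach only later rows make up. A row lasts 1/12 s, in which the tool goes at most 41.7 mm and 7.16 degrees, less where a joint would pass 70% of its speed; a pose out of reach is approached as far as the arm can. A call with a number of a shift or a turn outside -1 to 1 is refused whole. A call with a gripper value outside its range is refused whole. The fingers move at their own pace and stop on an object; "newtons" is the grip in N (left out, the last holds). Time passes only in rows, so rows that repeat a pose let the fingers close. It gives the time, the measured TCP pose, the force, the opening and the grip force at its end, in the units of the state.
- robot.read_state(): the state, without advancing time (a new reading comes with each control period).
- robot.get_image(name): name is "scene" or "top" or "wrist"; returns the picture (384x512x3 uint8, red, green, blue); there is no depth.
- robot.camera_info(name): a dict with "fx", "fy", "cx", "cy" (pixels), "k1" (the pictures are not rectified: a ray, as slopes to the right and down, at radius r is drawn at 1 + k1 r^2 times it, then the intrinsics apply), "eye" and "attitude" of the camera in the world. Camera axes: x right, y down, z forward; pixel columns grow to the right and rows downward; lengths in m; the calibration is good to about 2 mm. A picture is of the moment at which its call begins: read the wrist's pose just before it. camera_info takes no time and is no camera call; for the wrist camera it gives the pose at the moment of the call.
- robot.hand_in(): hands the job in; it is judged then, once.
Trained networks look in the newest picture that a camera, given by its name, has taken for a name from the list of things; names that differ only in an ending like _2 or _b are one class to them, and where a whole thing is asked for, a point or a joint stands for the part that bears it (a point fixed in the world has none). Each returns a list of dicts, best first, with "p" (0 to 1); they miss things now and then, are a little off and sometimes report something else, mostly with a low value. They report only what shows in the picture. A call takes as long as a camera call.
- robot.outline_of(camera, label): "pixels" (384x512 bool, what is visible of it) and "xy" ([column, row] in pixels, amid what is visible of it).
The state is a dict: "t": time; "joint_positions": joint angles; "dq": joint speeds; "joint_torque": joint torques, N m; "tcp_pos": TCP position; "tool_rot": TCP orientation; "wrist_force": force on the tool from outside, world axes, zero at the start; "ft_torque": the same for the moment, N m; "opening": finger opening in m; "grip_force": force on a finger pad.
Only numpy, scipy, OpenCV 4.12 (cv2) and the standard library are available. Lean on these libraries where they do the work, as an engineer would, in place of code of your own. Each camera call takes 0.05 s, during which the arm holds its last target. There are 200 camera calls.

### The job

Take the steel dust cover off the amber jar in the sprung capping nest and stand it upright in the shallow steel tray. Then put the black snap cap squarely on the jar's neck and press straight down until it clicks past the snap bumps and sits fully home; do not let up after the click, but finish still pressing on the cap, hard enough that the sprung nest stays pushed down at least half of its travel. Leave the filled jar and the white beaker where they stand.

Things in the scene. Friction and masses are not known exactly. Their poses are not given: they have to be found in the camera images.
- nest (a joint): white plastic nest that carries the amber jar on a spring inside the round aluminium base. Joint value in m: 0 = up, grows as it is pushed straight down, hard stop at 0.008. It begins to sink at about 2.5 N of downward push and then takes 2 N per mm (about 10.5 N at half travel, 18.5 N at the stop)
- jar: open amber jar clamped in the nest (cannot be taken out): body 64 mm in diameter, 60 mm tall; on it a neck 28 mm in diameter, 30 mm tall, its top 4 mm tapered. Origin: centre of its underside, 30 mm above the bench with the nest up; z up. The aluminium base round it is 120 mm in diameter and 29 mm tall, the nest's rim 76 mm in diameter, 46 mm above the bench
- neck_top (a point): centre of the top of the jar's neck, 90 mm above the jar's underside (120 mm above the bench with the nest up); moves with the jar. Four smooth, sprung, rounded snap bumps stand 3.5 mm out of the neck, 10 mm below its top
- cap: black snap cap, right way up on the bench, about 30 g. Skirt 42 mm in diameter, 18 mm tall, open below, with an inner lip (31 mm opening, 3 mm thick) at its lower edge; 4 mm top disc; on it a round grip boss 18 mm in diameter, 26 mm tall; 48 mm in all. Origin: centre of its open underside, z up along the boss
- boss_top (a point): centre of the top of the cap's boss, 48 mm above its underside. Laid on the neck, the cap hangs on the bumps, its underside 84 mm above the jar's underside; pressed with about 8 to 14 N the lip passes the bumps and the force drops (click; the bumps then draw the cap down); fully home the disc rests on the neck, the cap's underside 72 mm above the jar's, 12 mm lower than before
- cover: stainless dust cover standing loosely over the neck on the jar's shoulder, about 70 g: upside-down cup 47 mm in diameter, 39 mm tall, open below (42 mm inside), with a round knob 16 mm in diameter, 24 mm tall on top; 63 mm in all. Origin: centre of its open underside, z up. It must rise more than 32 mm to clear the neck
- tray: shallow square stainless tray fixed to the bench, 130 x 130 mm, rim 15 mm tall, walls and floor 3 mm. Origin: centre of its underside; its x and y axes run along its sides
- filled_jar: bystander: closed amber jar, 60 mm in diameter, 95 mm tall, origin at the centre of its underside
- beaker: bystander: white cup-shaped beaker, rim 62 mm in diameter, 75 mm tall, origin at the centre of its underside

How it is judged:
By the outcome, as a careful person would: the job done as asked, in the order asked, and still so for the second after the job is handed in, while the arm keeps its last pose, push and grip.
It also fails if it takes over 67 s, if anything falls off the work surface, if the arm or the gripper's body presses on something with over 40 N, if the wrist force passes 120 N, or if a joint passes its speed limit or range.

## Working session

There is one attempt and no reset: what is moved stays moved. The work goes in short steps, Python scripts to look and compute and a tool call to move; the robot and the scene stay as the last step left them, time stands still between calls to the robot, and variables do not carry over. Pictures are saved under pics/ and viewed, at most 10 in all, crops included, and the job is handed in when it is done.

Besides the shell and the picture viewer there is one more tool, called after "Request:" as name(argument=value, ...) on one line, values as JSON. move_arm: Moves the arm, as the interface text tells. Its arguments: {"type":"object","properties":{"plan":{"type":"array"},"newtons":{"type":"number"}},"required":["plan"]}

```bash
mkdir -p pics; python3 - <<'E'
from plant import robot
import cv2,numpy as np
print(robot.read_state())
ims=[]
for n in ("scene","top"):
    print(n,robot.camera_info(n)); im=robot.get_image(n); ims.append(im)
    for l in ("cover","cap","tray","jar","filled_jar","beaker"):
        print(n,l,[(round(d["p"],2),np.round(d["xy"],1),int(d["pixels"].sum())) for d in robot.outline_of(n,l)[:2]])
    cv2.imwrite(f"pics/{n}1.png",im[:,:,::-1])
print("wrist",robot.camera_info("wrist"))
E
```

```text
{'t': 0.0, 'joint_positions': array([-75.44452545,  40.51408376,  -1.58347823,  85.08402113,
         1.26237395,  54.48395962,  -4.32389668]), 'dq': array([-0.03872704,  0.07778985, -0.0905838 , -0.03636056,  0.05173766,
        0.02817183,  0.04681945]), 'joint_torque': array([ 2.13872685e-03, -8.83188057e+01,  1.23583306e+00, -2.36170846e+01,
        1.71326817e-02,  6.47310677e-03,  7.57269362e-06]), 'tcp_pos': array([0.16750387, 0.54977704, 0.23082727]), 'tool_rot': array([-1.79935387e+02,  2.92926033e-03,  1.63059184e+02]), 'wrist_force': array([ 0.24682283, -0.31263284, -0.57585608]), 'ft_torque': array([ 0.00356199,  0.0009884 , -0.01827497]), 'grip_force': 0.0, 'opening': 0.08543949673677644}
scene {'fx': 350.0603976980676, 'fy': 350.0603976980676, 'cx': 255.53189026420688, 'cy': 192.79615950332533, 'k1': -0.09891451030884188, 'eye': array([0.93352766, 0.30983696, 0.62548735]), 'attitude': array([-1.35383608e+02,  2.04686339e-02,  1.29287089e+02])}
scene cover [(0.92, array([256.1, 198.1]), 623)]
scene cap [(0.78, array([379.1, 255.7]), 385)]
scene tray [(0.73, array([341.5,
[... 335 characters left out ...]
09, 'eye': array([0.46912926, 0.00516914, 0.79403613]), 'attitude': array([-175.97694056,   -0.5047127 ,  -89.01906643])}
top cover [(0.8, array([257.8, 164.5]), 467)]
top cap [(0.75, array([141. , 221.1]), 336)]
top tray [(0.73, array([142.9, 143.6]), 3412)]
top jar [(0.61, array([264.4, 182.8]), 228)]
top filled_jar [(0.56, array([352.4, 226. ]), 882), (0.2, array([138.7, 145.3]), 3443)]
top beaker [(0.65, array([355.6, 149.5]), 872)]
wrist {'fx': 273.39732645359317, 'fy': 273.39732645359317, 'cx': 258.39597913430094, 'cy': 195.95861345916055, 'k1': -0.03972353432346111, 'eye': array([0.09943445, 0.56982035, 0.3754814 ]), 'attitude': array([1.63806262e+02, 5.50104979e-02, 7.29220671e+01])}
```

View pictures.

View pics/scene1.png

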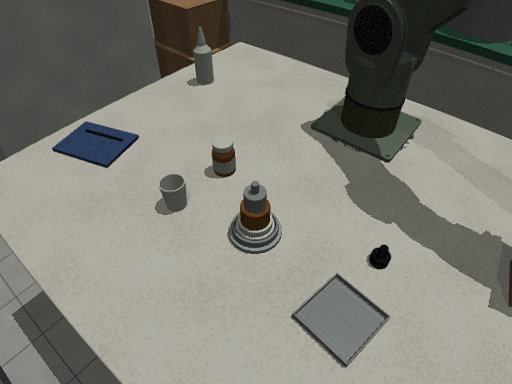

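View pics/top1.png

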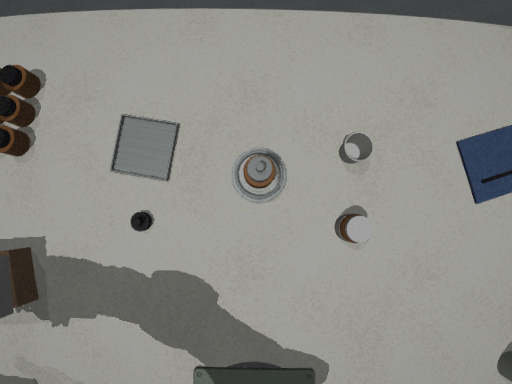

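```bash
cat > h.py <<'E'
from plant import robot
import cv2,numpy as np
from scipy.spatial.transform import Rotation as R
from scipy.optimize import least_squares
def proj(P,ci):
    c=(np.atleast_2d(P)-ci["eye"])@R.from_euler("xyz",ci["attitude"],degrees=True).as_matrix()
    s=c[:,:2]/c[:,2:]; s=s*(1+ci["k1"]*(s**2).sum(1,keepdims=True))
    return s*[ci["fx"],ci["fy"]]+[ci["cx"],ci["cy"]]
SH={"cover":[(.0235,0,.039),(.008,.039,.063)],"cap":[(.021,0,.022),(.009,.022,.048)],
    "filled_jar":[(.03,0,.095)],"beaker":[(.031,0,.075)]}
def sil(name,p,ci):
    a=np.linspace(0,2*np.pi,40); m=np.zeros((384*4,512*4),np.uint8)
    for r,z0,z1 in SH[name]:
        P=np.vstack([np.c_[p[0]+r*np.cos(a),p[1]+r*np.sin(a),0*a+p[2]+z] for z in(z0,z1)])
        h=cv2.convexHull(((proj(P,ci)+.5)*4*16).astype(np.int32))
        cv2.fillConvexPoly(m,h,1,shift=4)
    return m
def cen(m): 
    q=cv2.moments(m,True); return np.array([q["m10"],q["m01"]])/q["m00"]
def fit(name,z,x0,obs):   # obs: list of (ci, mask)
    t=[cen(m.astype(np.uint8)) for _,m in obs]
    f=lambda x:np.concatenate([(cen(sil(name,[*x,z],ci))+.5)/4-.5-c for (ci,_),c in zip(obs,t)])
    s=least_squares(f,x0,diff_step=2e-3,x_scale=.1); return s.x,s.fun
def see(cam,name):
    d=robot.outline_of(cam,name); return d[0] if d else None
def local(P,st=None):  # world point -> travel units of tool frame
    st=st or robot.read_state()
    M=R.from_euler("xyz",st["tool_rot"],degrees=True).as_matrix()
    return (np.asarray(P)-st["tcp_pos"])@M/.5
E
python3 - <<'E'
from h import *
C={n:robot.camera_info(n) for n in("scene","top")}
for n in C: robot.get_image(n)
def ray(n,xy,z):
    f=lambda p:proj([[p[0],p[1],z]],C[n])[0]-xy
    return least_squares(f,[.5,.1]).x
for name,z,x0 in (("cover",.09,[.5,0]),("cap",0,[.4,.25]),("filled_jar",0,[.4,-.2]),("beaker",0,[.5,-.2])):
    obs=[(C[n],see(n,name)["pixels"]) for n in C]
    x0=ray("top",cen(obs[1][1].astype(np.uint8)),z+.03)
    print(name,*[np.round(v,4) for v in fit(name,z,x0,obs)])
for n in C:
    m=see(n,"tray")["pixels"].astype(np.uint8)
    c,_=cv2.findContours(m,0,2); r=cv2.minAreaRect(max(c,key=cv2.contourArea))
    q=np.array([ray(n,b,.012) for b in cv2.boxPoints(r)]); print("tray",n,q.mean(0),"\n",q.round(3))
E
```

```text
cover [ 0.5535 -0.0043] [-0.3535  0.2585 -0.0356  0.4376]
cap [0.4466 0.2506] [0.0441 0.6523 0.3748 0.5207]
filled_jar [ 0.4433 -0.1984] [ 0.6076  0.1687  0.3886 -0.2629]
beaker [ 0.6086 -0.2082] [-0.318   1.3217  0.2825  0.8806]
tray scene [0.61199841 0.24976908] 
 [[0.674 0.178]
 [0.527 0.187]
 [0.558 0.328]
 [0.689 0.307]]
tray top [0.61157681 0.25144154] 
 [[0.556 0.327]
 [0.69  0.31 ]
 [0.666 0.175]
 [0.535 0.194]]
```

```bash
python3 - <<'E'
from h import *
s=robot.read_state();print(s["t"],local([.5535,-.0043,.23],s))
E
```

```text
1.3 [-1.06145993 -0.83544798  0.00260564]
```

Request:
move_arm(plan=[{"travel": [-0.7,-0.55,0],"rotation": [0,0,0],"grip": -1},{"travel": [-0.7,-0.55,0],"rotation": [0,0,0],"grip": -1},{"travel": [-0.7,-0.55,0],"rotation": [0,0,0],"grip": -1},{"travel": [-0.7,-0.55,0],"rotation": [0,0,0],"grip": -1},{"travel": [-0.7,-0.55,0],"rotation": [0,0,0],"grip": -1},{"travel": [-0.7,-0.55,0],"rotation": [0,0,0],"grip": -1},{"travel": [-0.7,-0.55,0],"rotation": [0,0,0],"grip": -1},{"travel": [-0.7,-0.55,0],"rotation": [0,0,0],"grip": -1},{"travel": [-0.7,-0.55,0],"rotation": [0,0,0],"grip": -1},{"travel": [-0.7,-0.55,0],"rotation": [0,0,0],"grip": -1},{"travel": [-0.7,-0.55,0],"rotation": [0,0,0],"grip": -1},{"travel": [-0.7,-0.55,0],"rotation": [0,0,0],"grip": -1}])

```text
t: 2.3
tcp_pos: [0.4251, 0.1798, 0.2313]
tool_rot: [-179.9, 0.1, 162.6]
wrist_force: [0.6, -0.3, -0.6]
opening: 0.0852
grip_force: 0.0
```

Request:
move_arm(plan=[{"travel": [-0.36,-0.285,0],"rotation": [0,0,0],"grip": -1},{"travel": [-0.36,-0.285,0],"rotation": [0,0,0],"grip": -1},{"travel": [-0.36,-0.285,0],"rotation": [0,0,0],"grip": -1},{"travel": [-0.36,-0.285,0],"rotation": [0,0,0],"grip": -1},{"travel": [-0.36,-0.285,0],"rotation": [0,0,0],"grip": -1},{"travel": [-0.36,-0.285,0],"rotation": [0,0,0],"grip": -1},{"travel": [-0.36,-0.285,0],"rotation": [0,0,0],"grip": -1},{"travel": [-0.36,-0.285,0],"rotation": [0,0,0],"grip": -1},{"travel": [-0.36,-0.285,0],"rotation": [0,0,0],"grip": -1},{"travel": [-0.36,-0.285,0],"rotation": [0,0,0],"grip": -1}])

```text
t: 3.13
tcp_pos: [0.5526, -0.0028, 0.2315]
tool_rot: [180.0, -0.0, 163.1]
wrist_force: [0.2, -0.2, 1.0]
opening: 0.0857
grip_force: 0.0
```

```bash
python3 - <<'E'
from h import *
s=robot.read_state();print(s["t"],s["tcp_pos"],s["tool_rot"],s["wrist_force"])
ci=robot.camera_info("wrist");print(ci["eye"],ci["attitude"]);im=robot.get_image("wrist");cv2.imwrite("pics/w1.png",im[:,:,::-1])
d=see("wrist","cover");print(d["p"],d["xy"],d["pixels"].sum())
x,f=fit("cover",.09,[.5535,-.0043],[(ci,d["pixels"])]);print(x,f)
print(local([*x,.132],s))
E
```

```text
3.1333 [ 0.55257434 -0.00277005  0.23147068] [ 1.79985921e+02 -3.93526372e-03  1.63134221e+02] [ 0.24392154 -0.21033804  1.03881854]
[0.48436254 0.01690539 0.37568155] [1.63813146e+02 3.53730964e-02 7.30066439e+01]
0.56 [258.6, 193.3] 2161
[ 0.5528526  -0.00450799] [-7.09268043e-05 -5.83979954e-04]
[-0.00155469 -0.00321379  0.19894046]
```

View pics/w1.png

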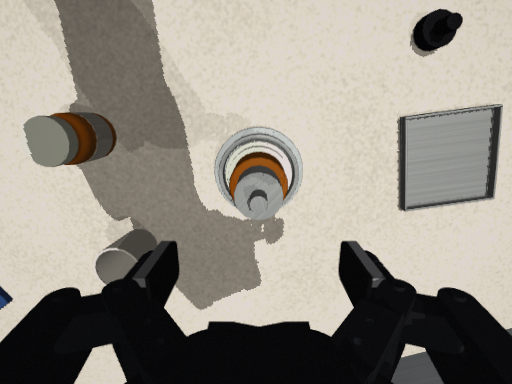

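Request:
move_arm(plan=[{"travel": [-0.0016,-0.0032,0.08],"rotation": [0,0,0],"grip": -0.3},{"travel": [-0.0016,-0.0032,0.14],"rotation": [0,0,0],"grip": -0.3},{"travel": [-0.0016,-0.0032,0.18],"rotation": [0,0,0],"grip": -0.3},{"travel": [-0.0016,-0.0032,0.196],"rotation": [0,0,0],"grip": 0},{"travel": [-0.0016,-0.0032,0.196],"rotation": [0,0,0],"grip": 1},{"travel": [-0.0016,-0.0032,0.196],"rotation": [0,0,0],"grip": 1},{"travel": [-0.0016,-0.0032,0.196],"rotation": [0,0,0],"grip": 1},{"travel": [-0.0016,-0.0032,0.196],"rotation": [0,0,0],"grip": 1},{"travel": [-0.0016,-0.0032,0.196],"rotation": [0,0,0],"grip": 1},{"travel": [-0.0016,-0.0032,0.196],"rotation": [0,0,0],"grip": 1}], newtons=40)

```text
t: 4.07
tcp_pos: [0.5535, -0.0056, 0.134]
tool_rot: [180.0, 0.1, 163.0]
wrist_force: [0.7, 0.2, 2.1]
opening: 0.0145
grip_force: 39.0
```

Request:
move_arm(plan=[{"travel": [0,0,-0.02],"rotation": [0,0,0],"grip": 1},{"travel": [0,0,-0.05],"rotation": [0,0,0],"grip": 1},{"travel": [0,0,-0.09],"rotation": [0,0,0],"grip": 1},{"travel": [0,0,-0.12],"rotation": [0,0,0],"grip": 1},{"travel": [0,0,-0.12],"rotation": [0,0,0],"grip": 1}])

```text
t: 4.48
tcp_pos: [0.5542, -0.0057, 0.1966]
tool_rot: [179.9, 0.2, 163.0]
wrist_force: [0.6, -0.4, -0.5]
opening: 0.0143
grip_force: 39.0
```

```bash
python3 - <<'E'
from h import *
s=robot.read_state();print(s["t"],s["tcp_pos"],s["wrist_force"],s["opening"],s["grip_force"]);print(local([.612,.25,.12],s),local([.612,.25,.048],s))
im=robot.get_image("scene")[100:360,180:430];cv2.imwrite("pics/s2.png",cv2.resize(im,None,fx=2,fy=2)[:,:,::-1])
E
```

```text
4.4833 [ 0.55416648 -0.0056633   0.19663827] [ 0.55439097 -0.43334454 -0.46302708] 0.014315259056922358 39.00972247123718
[0.0391515  0.52263869 0.15376418] [0.03971784 0.52246227 0.29776295]
```

View pics/s2.png

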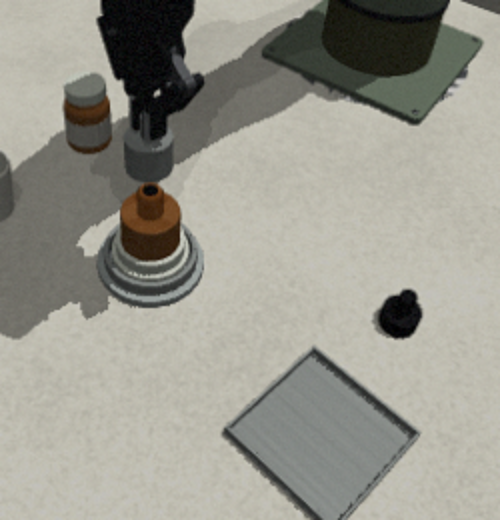

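Request:
move_arm(plan=[{"travel": [0.004,0.06,0],"rotation": [0,0,0],"grip": 1},{"travel": [0.01,0.13,0],"rotation": [0,0,0],"grip": 1},{"travel": [0.015,0.2,0],"rotation": [0,0,0],"grip": 1},{"travel": [0.02,0.27,0.0],"rotation": [0,0,0],"grip": 1},{"travel": [0.025,0.34,0.04],"rotation": [0,0,0],"grip": 1},{"travel": [0.03,0.41,0.08],"rotation": [0,0,0],"grip": 1},{"travel": [0.035,0.47,0.12],"rotation": [0,0,0],"grip": 1},{"travel": [0.04,0.51,0.16],"rotation": [0,0,0],"grip": 1},{"travel": [0.04,0.522,0.2],"rotation": [0,0,0],"grip": 1},{"travel": [0.04,0.522,0.23],"rotation": [0,0,0],"grip": 1},{"travel": [0.04,0.522,0.26],"rotation": [0,0,0],"grip": 1},{"travel": [0.04,0.522,0.28],"rotation": [0,0,0],"grip": 1}])

```text
t: 5.53
tcp_pos: [0.6092, 0.2496, 0.0511]
tool_rot: [-179.9, -0.1, 163.1]
wrist_force: [0.4, 1.1, -0.5]
opening: 0.0146
grip_force: 39.1
```

Request:
move_arm(plan=[{"travel": [0,0,0.005],"rotation": [0,0,0],"grip": 1},{"travel": [0,0,0.01],"rotation": [0,0,0],"grip": 1},{"travel": [0,0,0.015],"rotation": [0,0,0],"grip": 1},{"travel": [0,0,0.015],"rotation": [0,0,0],"grip": 1}])

```text
t: 5.87
tcp_pos: [0.6106, 0.2504, 0.0467]
tool_rot: [179.9, 0.1, 163.1]
wrist_force: [0.0, -0.1, -0.5]
opening: 0.0144
grip_force: 39.3
```

Request:
move_arm(plan=[{"travel": [0,0,0.003],"rotation": [0,0,0],"grip": 1},{"travel": [0,0,0.004],"rotation": [0,0,0],"grip": 1},{"travel": [0,0,0.004],"rotation": [0,0,0],"grip": 1}])

```text
t: 6.12
tcp_pos: [0.6109, 0.2506, 0.0464]
tool_rot: [179.9, 0.1, 163.1]
wrist_force: [-8.1, -1.1, 27.1]
opening: 0.0141
grip_force: 42.2
```

Request:
move_arm(plan=[{"travel": [0,0,-0.003],"rotation": [0,0,0],"grip": 1},{"travel": [0,0,-0.003],"rotation": [0,0,0],"grip": 0.3},{"travel": [0,0,-0.003],"rotation": [0,0,0],"grip": 0},{"travel": [0,0,-0.003],"rotation": [0,0,0],"grip": 0},{"travel": [0,0,-0.003],"rotation": [0,0,0],"grip": 0},{"travel": [0,0,-0.04],"rotation": [0,0,0],"grip": 0},{"travel": [0,0,-0.1],"rotation": [0,0,0],"grip": 0},{"travel": [0,0,-0.17],"rotation": [0,0,0],"grip": -0.3},{"travel": [0,0,-0.22],"rotation": [0,0,0],"grip": -0.3}])

```text
t: 6.87
tcp_pos: [0.6105, 0.25, 0.1563]
tool_rot: [179.9, 0.1, 163.0]
wrist_force: [0.4, 0.8, 1.1]
opening: 0.0555
grip_force: 0.0
```

```bash
python3 - <<'E'
from h import *
s=robot.read_state();print(s["t"],s["tcp_pos"],s["tool_rot"],s["wrist_force"],s["opening"])
print(local([.4466,.2506,.15],s))
E
```

```text
6.8667 [0.61045367 0.24995325 0.15634185] [1.79945384e+02 6.65551224e-02 1.63044239e+02] [0.3809098  0.77385574 1.08943259] 0.05554960017665201
[ 0.31385373 -0.09434477  0.01222921]
```

Request:
move_arm(plan=[{"travel": [0.08,-0.024,0],"rotation": [0,0,0],"grip": -0.3},{"travel": [0.16,-0.048,0],"rotation": [0,0,0],"grip": -0.3},{"travel": [0.24,-0.072,0],"rotation": [0,0,0],"grip": -0.3},{"travel": [0.3,-0.09,0.01],"rotation": [0,0,0],"grip": -0.3},{"travel": [0.314,-0.094,0.012],"rotation": [0,0,0],"grip": -0.3},{"travel": [0.314,-0.094,0.012],"rotation": [0,0,0],"grip": -0.3},{"travel": [0.314,-0.094,0.012],"rotation": [0,0,0],"grip": -0.3}])

```text
t: 7.45
tcp_pos: [0.4468, 0.2509, 0.148]
tool_rot: [180.0, 0.0, 163.1]
wrist_force: [0.6, 0.2, 1.1]
opening: 0.0555
grip_force: 0.0
```

```bash
python3 - <<'E'
from h import *
s=robot.read_state();print(s["t"],s["tcp_pos"],s["tool_rot"])
ci=robot.camera_info("wrist");im=robot.get_image("wrist")
d=see("wrist","cap");print(d["p"],d["xy"],d["pixels"].sum())
x,f=fit("cap",0,[.4466,.2506],[(ci,d["pixels"])]);print(x,f)
p=(sil("cap",[*x,0],ci)[::4,::4]>0);q=d["pixels"];print("iou",(p&q).sum()/(p|q).sum())
print(local([*x,.026],s))
im=im.copy(); im[q]=im[q]//2+[0,100,0]
t=robot.get_image("top")[90:260,90:310]
v=np.vstack([im,np.zeros((8,512,3),np.uint8)]);cv2.imwrite("pics/w2.png",np.hstack([im[:340],cv2.copyMakeBorder(t,0,170,0,0,cv2.BORDER_CONSTANT)])[:,:,::-1])
E
```

```text
7.45 [0.44679653 0.25088246 0.14801353] [1.79983817e+02 3.71334915e-02 1.63067031e+02]
0.8 [258.1, 187.8] 1354
[0.44687523 0.2501    ] [-0.00075924 -0.00087615]
iou 0.9507735583684951
[-0.00044821 -0.00152017  0.24402698]
```

View pics/w2.png

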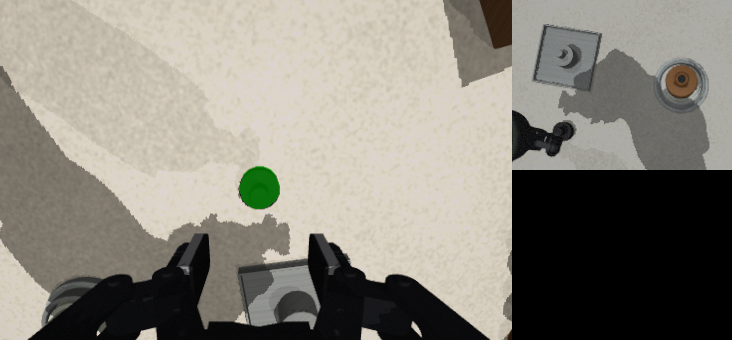

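Request:
move_arm(plan=[{"travel": [0,-0.0015,0.08],"rotation": [0,0,0],"grip": -0.3},{"travel": [0,-0.0015,0.15],"rotation": [0,0,0],"grip": -0.3},{"travel": [0,-0.0015,0.2],"rotation": [0,0,0],"grip": -0.2},{"travel": [0,-0.0015,0.23],"rotation": [0,0,0],"grip": 0},{"travel": [0,-0.0015,0.242],"rotation": [0,0,0],"grip": 0},{"travel": [0,-0.0015,0.242],"rotation": [0,0,0],"grip": 0.2},{"travel": [0,-0.0015,0.242],"rotation": [0,0,0],"grip": 1},{"travel": [0,-0.0015,0.242],"rotation": [0,0,0],"grip": 1},{"travel": [0,-0.0015,0.242],"rotation": [0,0,0],"grip": 1},{"travel": [0,-0.0015,0.242],"rotation": [0,0,0],"grip": 1},{"travel": [0,-0.0015,0.242],"rotation": [0,0,0],"grip": 1}], newtons=90)

```text
t: 8.52
tcp_pos: [0.4467, 0.2501, 0.0279]
tool_rot: [179.9, 0.1, 163.0]
wrist_force: [-1.6, -1.6, 9.8]
opening: 0.015
grip_force: 88.3
```

Request:
move_arm(plan=[{"travel": [0,0,-0.03],"rotation": [0,0,0],"grip": 1},{"travel": [0,0,-0.1],"rotation": [0,0,0],"grip": 1},{"travel": [0,0,-0.18],"rotation": [0,0,0],"grip": 1},{"travel": [0,0,-0.26],"rotation": [0,0,0],"grip": 1},{"travel": [0,0,-0.32],"rotation": [0,0,0],"grip": 1},{"travel": [0,0,-0.32],"rotation": [0,0,0],"grip": 1},{"travel": [0,0,-0.32],"rotation": [0,0,0],"grip": 1}])

```text
t: 9.1
tcp_pos: [0.4466, 0.2502, 0.1888]
tool_rot: [179.8, 0.1, 163.0]
wrist_force: [-0.7, -0.3, -1.1]
opening: 0.015
grip_force: 88.0
```

```bash
python3 - <<'E'
from h import *
s=robot.read_state();print(s["t"],s["tcp_pos"],s["tool_rot"],s["wrist_force"],s["opening"])
C={n:robot.camera_info(n) for n in("scene","top","wrist")}
a=np.linspace(0,2*np.pi,40)
SH["jar"]=[(.032,0,.06),(.014,.06,.09)]
for n in C:
    im=robot.get_image(n).copy(); d=robot.outline_of(n,"jar"); cv2.imwrite(f"pics/raw_{n}.png",im[:,:,::-1])
    for k in d[:2]: print(n,k["p"],k["xy"],k["pixels"].sum())
    print(proj([[.553,-.0045,.12]],C[n]))
print(local([.553,-.0045,.19],s))
np.save("C.npy",C,allow_pickle=True)
im=cv2.imread("pics/raw_wrist.png");t=cv2.imread("pics/raw_top.png")[135:205,220:300]
t=cv2.resize(t,None,fx=3.5,fy=3.5,interpolation=cv2.INTER_CUBIC)
cv2.imwrite("pics/v3.png",np.hstack([im,cv2.copyMakeBorder(t,0,384-t.shape[0],0,0,cv2.BORDER_CONSTANT)]))
E
```

```text
9.1 [0.44662735 0.25022009 0.18875368] [1.79844505e+02 1.42488448e-01 1.63041856e+02] [-0.68086758 -0.32402456 -1.05444722] 0.015003044353978052
scene 0.92 [256.8, 212.7] 931
[[254.46246492 194.63104611]]
[[259.86086506 168.58401845]]
wrist 0.79 [74.2, 314.7] 630
[[ 55.92222416 366.77897106]]
[-0.35208979 -0.42523073 -0.00277108]
```

View pics/v3.png

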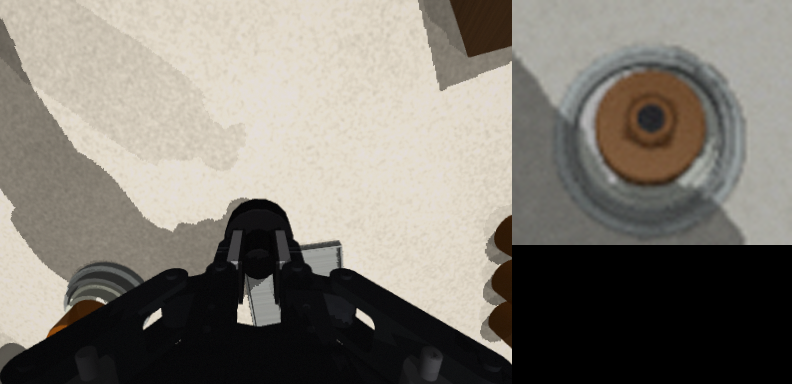

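Request:
move_arm(plan=[{"travel": [-0.05,-0.06,0],"rotation": [0,0,0],"grip": 1},{"travel": [-0.1,-0.12,0],"rotation": [0,0,0],"grip": 1},{"travel": [-0.15,-0.18,0],"rotation": [0,0,0],"grip": 1},{"travel": [-0.2,-0.24,0],"rotation": [0,0,0],"grip": 1},{"travel": [-0.25,-0.3,0],"rotation": [0,0,0],"grip": 1},{"travel": [-0.3,-0.36,0],"rotation": [0,0,0],"grip": 1},{"travel": [-0.34,-0.41,0],"rotation": [0,0,0],"grip": 1},{"travel": [-0.352,-0.425,0],"rotation": [0,0,0],"grip": 1},{"travel": [-0.352,-0.425,0.02],"rotation": [0,0,0],"grip": 1},{"travel": [-0.352,-0.425,0.05],"rotation": [0,0,0],"grip": 1},{"travel": [-0.352,-0.425,0.05],"rotation": [0,0,0],"grip": 1},{"travel": [-0.352,-0.425,0.05],"rotation": [0,0,0],"grip": 1}])

```text
t: 10.4
tcp_pos: [0.552, -0.0043, 0.1613]
tool_rot: [-180.0, -0.1, 163.1]
wrist_force: [0.3, -0.2, 0.0]
opening: 0.015
grip_force: 88.1
```

```bash
python3 - <<'E'
from h import *
s=robot.read_state();print(s["t"],s["tcp_pos"],s["tool_rot"],s["wrist_force"])
print(local([.553,-.0045,.15],s),local([.553,-.0045,.142],s))
ci=robot.camera_info("scene");im=robot.get_image("scene")
for cam in("scene","wrist"):
    if cam=="wrist": ci=robot.camera_info(cam); robot.get_image(cam)
    d=see(cam,"cap")
    if d: print(cam,d["p"],d["xy"],d["pixels"].sum(),[cen(sil("cap",[*s["tcp_pos"][:2],s["tcp_pos"][2]-.0279],ci))/4])
    print(cam,"boss/neck",proj([[.553,-.0045,.12]],ci))
cv2.imwrite("pics/s4.png",cv2.resize(im[150:250,200:310],None,fx=5,fy=5,interpolation=cv2.INTER_CUBIC)[:,:,::-1])
E
```

```text
10.4 [ 0.55203483 -0.00430134  0.16132451] [-1.79968490e+02 -9.49859548e-02  1.63074626e+02] [ 0.33761542 -0.21123303  0.04313981]
[-0.00199994  0.00019431  0.02264564] [-0.00202647  0.00020311  0.03864561]
scene boss/neck [[254.46246492 194.63104611]]
wrist 0.68 [259.7, 228.0] 3071 [array([260.61459609, 234.50202211])]
wrist boss/neck [[260.01321996 218.76515003]]
```

View pics/s4.png

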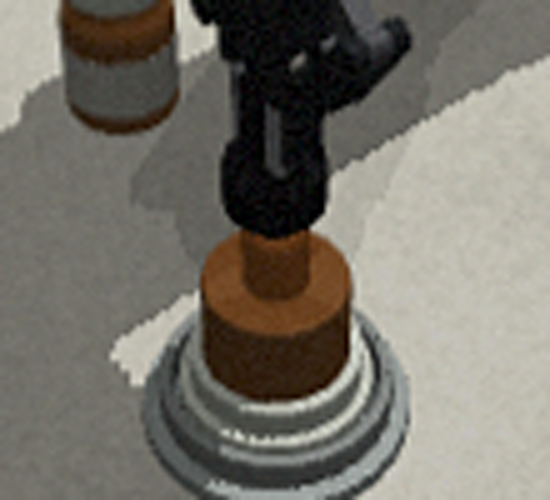

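Request:
move_arm(plan=[{"travel": [-0.002,0,0.01],"rotation": [0,0,0],"grip": 1},{"travel": [-0.002,0,0.02],"rotation": [0,0,0],"grip": 1},{"travel": [-0.002,0,0.026],"rotation": [0,0,0],"grip": 1},{"travel": [-0.002,0,0.03],"rotation": [0,0,0],"grip": 1},{"travel": [-0.002,0,0.034],"rotation": [0,0,0],"grip": 1},{"travel": [-0.002,0,0.034],"rotation": [0,0,0],"grip": 1},{"travel": [-0.002,0,0.034],"rotation": [0,0,0],"grip": 1}])

```text
t: 11.18
tcp_pos: [0.5534, -0.0049, 0.1448]
tool_rot: [-180.0, -0.0, 163.1]
wrist_force: [0.2, 0.5, -0.5]
opening: 0.0149
grip_force: 88.1
```

Request:
move_arm(plan=[{"travel": [0,0,0.003],"rotation": [0,0,0],"grip": 1},{"travel": [0,0,0.006],"rotation": [0,0,0],"grip": 1},{"travel": [0,0,0.009],"rotation": [0,0,0],"grip": 1},{"travel": [0,0,0.012],"rotation": [0,0,0],"grip": 1},{"travel": [0,0,0.012],"rotation": [0,0,0],"grip": 1},{"travel": [0,0,0.012],"rotation": [0,0,0],"grip": 1}])

```text
t: 11.68
tcp_pos: [0.5536, -0.0045, 0.1389]
tool_rot: [180.0, 0.0, 163.1]
wrist_force: [0.1, 4.0, 5.3]
opening: 0.0147
grip_force: 88.4
```

Request:
move_arm(plan=[{"travel": [0,0,0.003],"rotation": [0,0,0],"grip": 1},{"travel": [0,0,0.006],"rotation": [0,0,0],"grip": 1},{"travel": [0,0,0.008],"rotation": [0,0,0],"grip": 1},{"travel": [0,0,0.008],"rotation": [0,0,0],"grip": 1}])

```text
t: 12.02
tcp_pos: [0.5532, -0.0046, 0.1345]
tool_rot: [180.0, -0.0, 163.1]
wrist_force: [-0.7, 3.0, -4.6]
opening: 0.0146
grip_force: 87.9
```

Request:
move_arm(plan=[{"travel": [0,0,0.003],"rotation": [0,0,0],"grip": 1},{"travel": [0,0,0.006],"rotation": [0,0,0],"grip": 1},{"travel": [0,0,0.008],"rotation": [0,0,0],"grip": 1},{"travel": [0,0,0.008],"rotation": [0,0,0],"grip": 1}])

```text
t: 12.35
tcp_pos: [0.5532, -0.0049, 0.1305]
tool_rot: [-180.0, -0.0, 163.1]
wrist_force: [-0.9, 4.2, -3.5]
opening: 0.0148
grip_force: 88.1
```

Request:
move_arm(plan=[{"travel": [0,0,0.002],"rotation": [0,0,0],"grip": 1},{"travel": [0,0,0.004],"rotation": [0,0,0],"grip": 1},{"travel": [0,0,0.006],"rotation": [0,0,0],"grip": 1},{"travel": [0,0,0.006],"rotation": [0,0,0],"grip": 1}])

```text
t: 12.68
tcp_pos: [0.5534, -0.0049, 0.1279]
tool_rot: [-180.0, 0.0, 163.1]
wrist_force: [-3.2, 3.5, 7.5]
opening: 0.0148
grip_force: 88.4
```

Request:
move_arm(plan=[{"travel": [0,0,0.002],"rotation": [0,0,0],"grip": 1},{"travel": [0,0,0.004],"rotation": [0,0,0],"grip": 1},{"travel": [0,0,0.006],"rotation": [0,0,0],"grip": 1},{"travel": [0,0,0.006],"rotation": [0,0,0],"grip": 1},{"travel": [0,0,0.006],"rotation": [0,0,0],"grip": 1}])

```text
t: 13.1
tcp_pos: [0.5535, -0.0049, 0.1253]
tool_rot: [180.0, 0.0, 163.0]
wrist_force: [-4.2, 3.8, 11.3]
opening: 0.0149
grip_force: 89.1
```

Request:
move_arm(plan=[{"travel": [0,0,0.002],"rotation": [0,0,0],"grip": 1},{"travel": [0,0,0.004],"rotation": [0,0,0],"grip": 1},{"travel": [0,0,0.004],"rotation": [0,0,0],"grip": 1},{"travel": [0,0,0.004],"rotation": [0,0,0],"grip": 1}])

```text
t: 13.43
tcp_pos: [0.5535, -0.0049, 0.1235]
tool_rot: [180.0, 0.0, 163.0]
wrist_force: [-6.3, 3.9, 14.3]
opening: 0.0149
grip_force: 89.5
```

```bash
python3 - <<'E'
from h import *
s=robot.read_state();print(s["t"],s["tcp_pos"],s["wrist_force"],s["ft_torque"])
im=robot.get_image("scene");s=robot.read_state();print(s["wrist_force"],s["tcp_pos"])
a=cv2.resize(im[150:250,200:310],None,fx=4,fy=4,interpolation=cv2.INTER_CUBIC);b=cv2.resize(im[260:360,290:390],None,fx=4,fy=4)
cv2.imwrite("pics/s5.png",np.hstack([a,b[:,:360]])[:,:,::-1])
E
```

```text
13.4333 [ 0.55350605 -0.00487531  0.12345476] [-6.2582585   3.91041188 14.3329008 ] [ 0.95944717  1.17834714 -0.03466227]
[-5.89026042  4.82490032 14.62549734] [ 0.55349895 -0.00488159  0.12346567]
```

View pics/s5.png

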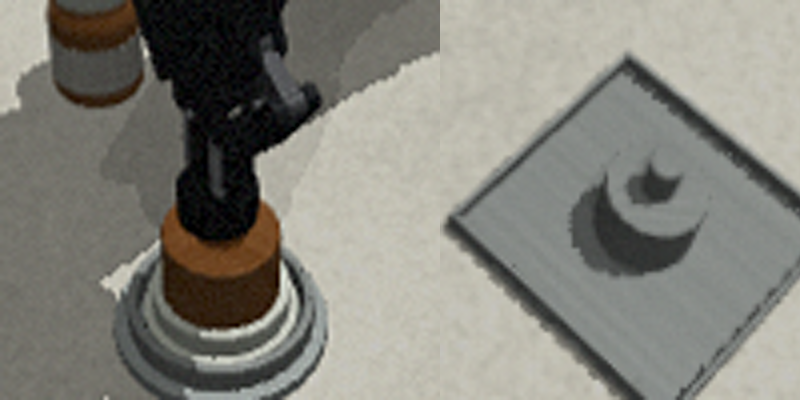

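The cap is down on the neck with the skirt around it, at (218,205). The nest is pushed down with about 14.5 N, roughly 6 mm of travel. The cover stands upright in the tray, at (655,200).

```bash
python3 -c "
from plant import robot
print(robot.hand_in())"
```

```text
the job is handed in; nothing more can be done
None
```

The cover is standing upright in the tray, the cap is snapped fully home, and the arm was still pressing at about 14.5 N (nest about 6 of 8 mm down) when I handed the job in at about 13.5 s; no verdict came back.

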